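Let the ratchet press off the ham mould

ROBOT

A 6-joint arm with a two-finger parallel gripper is mounted at the origin on a cart in front of the work surface, level with it; the furniture and walls round the work are solid. World frame = base frame: x ahead of the robot, y to its left, z up, the work surface at z = 0. Lengths are in m, angles in rad, forces in N, time in s.
With the tool pointing down it reaches from about 0.35 to 0.975 m from the base axis. Payload 4.9 kg.
Tool frame: the origin (TCP) lies between the finger pads; the fingertips stand 14 mm ahead of it and the grasp point (between the pads) lies 5 mm behind it (manip.finger_overhang is the distance from the TCP to the fingertips, in m); z points along the fingers, y is the line along which they close (so a half turn about z gives the same grasp; the last joint's range is limited). The gripper opens to 85 mm and grips with 20 to 120 N. Pads are 22 mm wide; open, the fingers measure 114 mm over their backs; the gripper's body (76 mm by 85 mm) begins 54 mm behind the grasp point. The pads swing forward as they close: fully open they stand 13 mm farther back than shut.
Start: joints at [-1.227, 0.053, 1.613, -0, 1.476, -0.119], TCP at [0.279, -0.559, 0.245] pointing down, gripper open.
Joint ranges: [-3.01, 3.01], [-1.01, 2.22], [0.06, 2.58], [-1.02, 4.17], [0.09, 2.62], [-3.14, 3.14]. Speed limits (rad/s): [2.57, 2.57, 3.14, 3.14, 3.14, 3.14].

INTERFACE

Orientations are given as a unit quaternion [w, x, y, z].
In Python, from plant import manip, grab_frame gives the robot as it stands.
- The arm moves only by the tool servo_tool, never from a script. Its argument "deltas" is a list that holds one entry, the list of rows, each a list of 5 numbers: the opening in per cent of the stroke, from 0 (shut) to 100 (fully open), then the shift along the world's x, y, z in m, then the turn about the world's z in degrees. A call has exactly 8 rows; each row shifts and turns the commanded pose from where the row before left it; what a row does not reach is not made up. A row lasts 1/10 s, in which the tool goes at most 50 mm and 8.59 degrees, less where a joint would pass 70% of its speed; a pose out of reach is approached as far as the arm can. A call is refused whole if a number of a shift passes 0.05 or a number of a turn 8.59, either way. A call with a gripper value outside its range is refused whole. The fingers move at their own pace and stop on an object; the grip force is fixed at half the most. Time passes only in rows, so rows that do not move let the fingers close, or fill a call up. It gives the time, the measured TCP pose, the force, the opening and the grip force at its end, in the units of the state.
- manip.state(): the state, without advancing time (a new reading comes with each control period).
- grab_frame(name): name is "scene" or "top" or "wrist"; returns a dict with "pixels" (400x640x3 uint8, red, green, blue), "z_map" (400x640 float32, m along the optical axis (not along the pixel's ray), 0 where there is no reading), "fx", "fy", "cx", "cy" (pixels), "dist" ([k1, k2, p1, p2, k3] as OpenCV has them; the pictures are not rectified), "rvec" (rotation vector, rad) and "tvec" (3), from world to camera coordinates, as OpenCV has them; the wrist camera has in their place "T_tool_cam" (4x4, takes a point from camera to tool coordinates, whose origin is the TCP and whose axes are the flange's). Camera axes: x right, y down, z forward; pixel columns grow to the right and rows downward; lengths in m; the calibration is good to about 2 mm. A picture is of the moment at which its call begins: read the wrist's pose just before it.
- manip.job_done(): hands the job in; it is judged then, once.
The state is a dict: "time": time; "joint_pos": joint angles; "joint_vel": joint speeds; "joint_efforts": joint torques, N m; "tool_pos": TCP position; "tool_rot": TCP orientation; "contact_force": force on the tool from outside, world axes, zero at the start; "ft_torque": the same for the moment, N m; "gripper_width": opening from 0.0 (shut) to 1.0 (fully open); "grasp_force": force on a finger pad.
Only numpy, scipy, OpenCV 4.12 (cv2) and the standard library are available. Lean on these libraries where they do the work, as an engineer would, in place of code of your own. Each camera call takes 0.05 s, during which the arm holds its last target. There are 200 camera calls.

TASK

The bench press has been wound down hard on the ham mould. Lift its pawl off the ratchet wheel and throw it right back so that it stays there, turn the crank back until the pressing ram has come up firmly against its stop (feel for it, do not force it), then lay the pawl gently back down on the ratchet wheel and let go. Do not knock over or push about the two shakers or the tub, jar and coffee pot behind.

Things in the scene. Friction and masses are not known exactly. Their poses are not given: they have to be found in the camera images.
- press: Grey bench press of 190 x 170 mm, 0.3 m high, bolted fast; origin at table height, 10 mm in front of the middle of its underside. Its x points from its open front to its column at the back, its y along the winding shaft to the crank side, its z up. A round steel ham mould (96 mm wide) with a sprung lid stands in it under the pressing plate.
- shaft (a point): Axis of the winding shaft (along the press's y) on the press's middle plane, 170 mm over the table. The shaft carries a pinion of 15 mm radius in the head that drives the ram, the crank on the +y side and the ratchet wheel (84 mm wide, 16 teeth 8 mm deep, at y = -50 mm) on the -y side.
- drum (a joint): Turn of shaft, crank and ratchet wheel (rad) about the press's +y: grows as the shaft turns back, the handle going from the front up over the top to the back, the ram rising 15 mm per rad. Starts near 0. Once the pawl is off, the lid's spring turns it to about 0.5; then it stays where left and takes 2 to 4 N at the handle. The stop comes at 1.4 to 2.8: 6 to 12 N is firm, 20 N too much.
- crank_handle (a point): Point on the axis of the crank's black handle, a level round bar along the press's y, 80 mm long, 21 mm thick, spinning freely on its pin; 70 mm from the shaft axis, 102 mm to the +y side of the middle plane, crank arm 48 mm further in. Taken from above, fingers before and behind it, it can be led round without turning the gripper. At drum = 0 it is straight in front of the shaft, level with it.
- pawl (a joint): Turn of the pawl on its pin (rad) about the press's +y; grows as its front end is lifted. About 0 seated in a tooth, up to 0.2 lying on a tooth's slope or top, clear of the teeth above 0.22; beyond about 1.5 it falls back by its own weight and rests thrown back at 2.0, its end stop. With the load on, lifting takes some 5 to 10 N at the bar until the edge leaves the tooth, then about 1 N.
- pawl_bar (a point): Point on the pawl's lifting bar: a level steel bar 10 mm thick along the press's y at the pawl's front end, sticking out to the -y side (a 15 mm ball at its end 18 mm outward of this point, the pawl's 11 mm wide arm 26 mm inward). It moves on a circle of 78 mm about the pawl's pin; it can be taken from above with the fingers before and behind it.
- pawl_pin (a point): Middle of the pawl on the axis of its pin (along the press's y), 206 mm over the table, 46 mm behind and 36 mm above the shaft axis.
- ram: Square 20 mm steel ram with rack and an 80 mm round pressing plate at its foot; origin in the middle of the plate's underside, starting 84 mm up. The stop above the ram is a screw with a rubber foot in a steel yoke over the head, set to a different height each day, so where the ram meets it must be felt. The foot gives: handle force there rises by some 1.4 N per mm of handle travel.
- white_tub: White plastic tub with lid, 132 x 150 x 108 mm, a bystander behind the press.
- empty_jar: Empty glass jar, 88 x 88 x 138 mm, a bystander behind the press.
- red_cezve: Red enamel coffee pot with a side handle, 111 x 209 x 105 mm, a bystander behind the press.
- salt_shaker: Glass shaker with a grey cap, 44 x 44 x 90 mm, a bystander.
- pepper_shaker: Glass shaker with a grey cap, 44 x 44 x 90 mm, a bystander.

How it is judged:
On the way, in this order (a step that is already met when the one before it is completed fails the run):
1. the pawl is lifted off the ratchet wheel and thrown right back (value of joint pawl above 1.7 rad), for 0.2 s.
2. the shaft is turned back until the ram bears firmly on its stop (value of joint drum above 1.2 rad and contact force between ram and anything else above 10 N), for 0.2 s.
At the end, for the whole second after the job is handed in: the pawl lies on the ratchet wheel again (pawl below 0.22 rad), and the shaft stands still, turned back past 1.2 rad with the ram still touching its stop (value of joint pawl below 0.22 rad and value of joint drum above 1.2 rad and contact force between ram and anything else above 1 N and velocity of joint drum between -0.05 and 0.05 rad/s).
It fails at once if the ram is forced against its stop (more than 90 N at the ram, about 20 N at the crank handle) (value of joint drum above 1.1 rad and contact force between ram and anything else above 90 N).
It fails at once if the ratchet wheel is forced or slammed against the pawl (more than 60 N) (contact force between pawl and drum above 60 N).
It fails at once if the pawl is let fall on the wheel (faster than 6 rad/s) (velocity of joint pawl below -6 rad/s).
It fails at once if a bystander is pushed about (more than 30 mm) (distance of any of white_tub, empty_jar, red_cezve, salt_shaker, pepper_shaker from where it was at the start of the episode above 0.03 m).
It also fails if it takes over 72 s, if anything falls off the work surface, if the arm or the gripper's body presses on something with over 40 N, if the wrist force passes 120 N, or if a joint passes its speed limit or range.

## Working session

There is one attempt and no reset: what is moved stays moved. The work goes in short steps, Python scripts to look and compute and a tool call to move; the robot and the scene stay as the last step left them, time stands still between calls to the robot, and variables do not carry over. Pictures are saved under pics/ and viewed, at most 10 in all, crops included, and the job is handed in when it is done.

Besides the shell and the picture viewer there is one more tool, called as name([rows], argument=value, ...), one row to a line, values as JSON. servo_tool: Moves the arm, as the interface text tells. Its arguments: {"type":"object","properties":{"deltas":{"type":"array"}},"required":["deltas"]}

```bash
mkdir -p pics
cat > h.py <<'E'
import numpy as np, cv2
from plant import manip, grab_frame
def save(f,n,crop=None,s=1):
    im=f["pixels"][:,:,::-1]
    if crop: im=im[crop[1]:crop[3],crop[0]:crop[2]]
    cv2.imwrite("pics/"+n,cv2.resize(im,None,fx=s,fy=s,interpolation=cv2.INTER_CUBIC))
def cloud(f):
    z=f["z_map"].astype(float); K=np.array([[f["fx"],0,f["cx"]],[0,f["fy"],f["cy"]],[0,0,1]])
    h,w=z.shape; u,v=np.meshgrid(np.arange(w),np.arange(h))
    p=cv2.undistortPoints(np.stack([u,v],-1).reshape(-1,1,2).astype(np.float64),K,np.array(f["dist"],float)).reshape(h,w,2)
    c=np.stack([p[...,0]*z,p[...,1]*z,z],-1)
    R=cv2.Rodrigues(np.array(f["rvec"],float))[0]
    return (c-np.array(f["tvec"],float).reshape(3))@R   # world
E
python3 - <<'E'
from h import *
for n in("scene","top"):
    f=grab_frame(n); np.savez("%s.npz"%n,**f); save(f,n+".png")
    P=cloud(f); print(n,np.nanmean(P[200,320]),f["z_map"].max(), -cv2.Rodrigues(np.array(f["rvec"]))[0].T@np.array(f["tvec"]).reshape(3))
s=manip.state(); print(s)
E
```

```text
scene 0.20728790443452963 2.844858 [-0.05612185  0.68190826  0.92404984]
top 0.2146453239285545 2.0803452 [0.4786599  0.02453941 1.21832846]
{'time': 0.1, 'joint_pos': array([-1.22701024e+00,  5.32707364e-02,  1.61415346e+00, -2.98713072e-05,
        1.47600352e+00, -1.18999267e-01]), 'joint_vel': array([ 0.00058882,  0.00016487, -0.00288876,  0.00084018,  0.00024966,
       -0.00044993]), 'joint_efforts': array([ 1.32837981e-04, -3.94904602e+01, -3.71362102e+01, -1.13729486e-04,
        3.92274684e-03,  3.73242881e-05]), 'tool_pos': array([ 0.27883733, -0.55875057,  0.24420033]), 'tool_rot': array([-9.10073711e-04,  9.73347215e-01,  2.29334597e-01, -1.17680876e-04]), 'contact_force': array([ 0.3251538 ,  0.06213347, -0.40293848]), 'ft_torque': array([ 0.04616059, -0.00708668,  0.02774697]), 'grasp_force': 0.0, 'gripper_width': 0.9952978813227042}
```

View pics/scene.png

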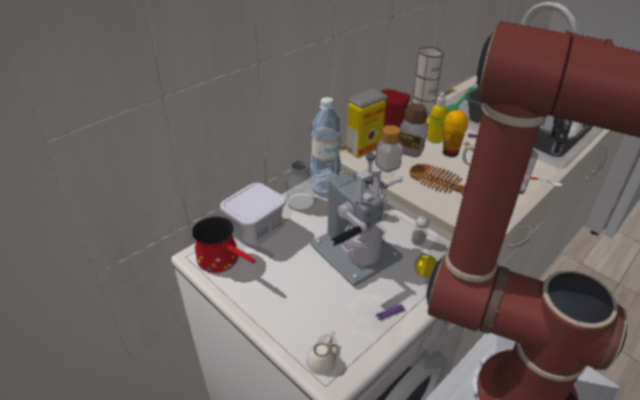

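View pics/top.png

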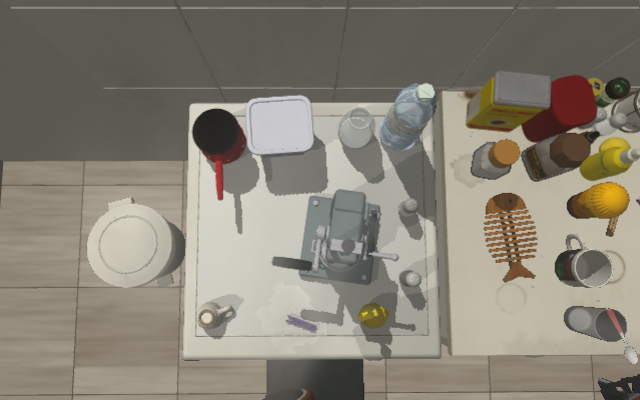

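The press stands at about (340,240) in the top view, with the black crank handle at (292,263), the pawl bar with its ball at (395,257) and the shakers at (410,207) and (411,278). The tub, jar and pot are behind it. I'll enlarge the press.

Run:
```python
from h import *
f=dict(np.load("top.npz")); save(f,"crop.png",(265,180,425,300),5)
P=cloud(f)
# base plate pixels: z ~ low above table inside crop
sub=P[180:300,265:425].reshape(-1,3); 
h,_=np.histogram(sub[:,2],bins=np.arange(-.01,.33,.01)); print(h)
for (u,v) in [(305,200),(378,210),(305,272),(372,281),(292,263),(395,257),(346,215),(345,245),(410,207),(411,278)]: print((u,v),P[v,u].round(3))
```

```text
[4061 7886  652 1675   71   76   67   42  120  363  224    3    1    0
    2   10   23   48  491  388  169 1743  208  397   10    1    4    1
   19  228    0    0    0]
(305, 200) [0.632 0.028 0.005]
(378, 210) [ 0.605 -0.145  0.018]
(305, 272) [0.461 0.029 0.022]
(372, 281) [ 0.439 -0.129  0.004]
(292, 263) [0.481 0.054 0.18 ]
(395, 257) [ 0.492 -0.146  0.225]
(346, 215) [ 0.576 -0.054  0.204]
(345, 245) [ 0.512 -0.042  0.326]
(410, 207) [ 0.604 -0.206  0.092]
(411, 278) [ 0.448 -0.204  0.086]
```

View pics/crop.png

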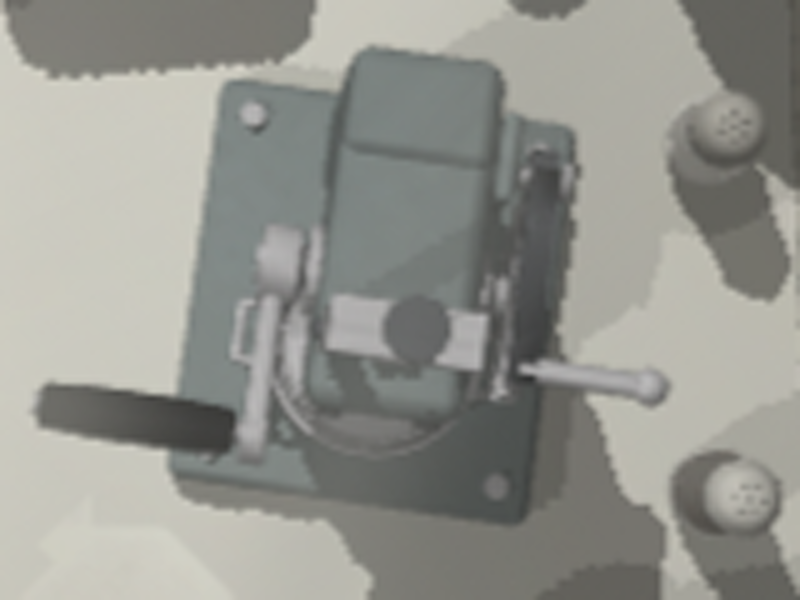

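Run:
```python
from h import *
f=dict(np.load("top.npz")); P=cloud(f); Q=P[150:310,265:425]; px=f["pixels"][150:310,265:425].astype(int)
g=px.sum(2)/3
S=Q.reshape(-1,3); G=g.reshape(-1)
m=(S[:,2]>.009)&(S[:,2]<.03)&(G<150)&(S[:,1]>-.17)&(S[:,1]<.06)
print('base',cv2.minAreaRect(S[m][:,:2].astype(np.float32)), m.sum(), np.median(S[m][:,2]))
# mask component, robust
M=(m.reshape(g.shape)).astype(np.uint8); n,l,st,c=cv2.connectedComponentsWithStats(M); k=1+st[1:,4].argmax(); mm=(l==k).ravel()
print('comp',cv2.minAreaRect(S[mm][:,:2].astype(np.float32)),mm.sum())
def line(m,n):
    p=S[m]; c=p.mean(0); d=np.linalg.svd(p-c)[2][0]; t=(p-c)@d; print(n,m.sum(),c.round(4),d.round(3),(c+d*t.min()).round(3),(c+d*t.max()).round(3),'ang',np.degrees(np.arctan2(d[1],d[0])))
line((S[:,2]>.13)&(S[:,1]>.018)&(S[:,1]<.13)&(S[:,0]<.53)&(S[:,0]>.43)&(G<90),'handle')
line((S[:,2]>.19)&(S[:,1]<-.112)&(S[:,0]<.53)&(S[:,0]>.45),'bar')
y=(S[:,2]>.27); print('yoke',cv2.minAreaRect(S[y][:,:2].astype(np.float32)),S[y].min(0),S[y].max(0))
hd=(S[:,2]>.19)&(S[:,2]<.215)&(S[:,0]>.53)&(S[:,1]>-.09); print('head',cv2.minAreaRect(S[hd][:,:2].astype(np.float32)))
for a,b in((.21,.24),(.24,.27),(.27,.30),(.30,.34)):
    y=(S[:,2]>a)&(S[:,2]<b)&(S[:,1]>-.11); print(a,S[y].min(0).round(3),S[y].max(0).round(3),y.sum())
```

```text
base ((0.5595656633377075, -0.05080569535493851), (0.3733919560909271, 0.1985798180103302), 3.2703335285186768) 2239 0.02162021556576353
comp ((0.5600128769874573, 0.002174362540245056), (0.055007368326187134, 0.15799307823181152), 81.47511291503906) 1030
handle 225 [0.4792 0.0401 0.2107] [ 0.001  0.015 -1.   ] [0.479 0.025 1.218] [0.479 0.041 0.169] ang 87.76121362131539
bar 117 [ 0.4933 -0.1325  0.2261] [-0.148 -0.987  0.057] [ 0.496 -0.111  0.225] [ 0.491 -0.151  0.227] ang -98.51492260938512
yoke ((0.5063838362693787, -0.02359786629676819), (0.0368369035422802, 0.10481550544500351), 10.575319290161133) [ 0.4786599  -0.07495467  0.27353868] [0.52449036 0.02453941 1.21832846]
head ((0.5775240063667297, -0.047748714685440063), (0.08581945300102234, 0.10092112421989441), 82.38033294677734)
0.21 [ 0.492 -0.11   0.21 ] [ 0.623 -0.015  0.237] 468
0.24 [ 0.507 -0.019  0.244] [ 0.522 -0.017  0.267] 6
0.27 [ 0.497 -0.075  0.274] [ 0.524 -0.018  0.288] 247
0.3 [ 0.5   -0.058  0.321] [ 0.522 -0.035  0.333] 148
```

servo_tool([
  [[50, 0.018, 0.04, 0.012, 6.9], [50, 0.02, 0.042, 0.012, 6.9], [50, 0.02, 0.042, 0.012, 6.9], [50, 0.02, 0.042, 0.012, 6.9], [50, 0.02, 0.042, 0.012, 6.9], [50, 0.02, 0.042, 0.012, 6.9], [50, 0.02, 0.042, 0.012, 6.9], [50, 0.018, 0.04, 0.006, 6.9]],
])

```text
time: 0.9
tool_pos: [0.4356, -0.2254, 0.3363]
tool_rot: [0.001, 0.755, 0.656, 0.0]
contact_force: [0.8, -0.5, -0.1]
gripper_width: 0.502
grasp_force: 0.0
```

servo_tool([
  [[50, 0.02, 0.034, -0.005, 0], [50, 0.02, 0.034, -0.005, 0], [50, 0.019, 0.034, -0.005, 0], [50, 0, 0, -0.01, 0], [50, 0, 0, 0, 0], [50, 0, 0, 0, 0], [50, 0, 0, 0, 0], [50, 0, 0, 0, 0]],
])

```text
time: 1.7
tool_pos: [0.4938, -0.1263, 0.3108]
tool_rot: [0.0, 0.757, 0.653, 0.0]
contact_force: [0.9, 0.4, -0.1]
gripper_width: 0.497
grasp_force: 0.0
```

```bash
cat >> h.py <<'E'
from scipy.spatial.transform import Rotation
def wcloud(f,s):
    z=f["z_map"].astype(float); g=dict(f); T=np.array(f["T_tool_cam"])
    g["rvec"]=np.zeros(3); g["tvec"]=np.zeros(3); C=cloud(g)
    q=s["tool_rot"]; R=Rotation.from_quat([q[1],q[2],q[3],q[0]]).as_matrix()
    W=(C@T[:3,:3].T+T[:3,3])@R.T+s["tool_pos"]; W[z<=0]=np.nan
    return W
E
python3 - <<'E'
from h import *
s=manip.state(); f=grab_frame("wrist"); save(f,"w1.png"); np.savez("w1.npz",**f)
print(s["tool_pos"]); W=wcloud(f,s); np.save("w1c.npy",W); print(f["T_tool_cam"])
E
```

```text
[ 0.49384422 -0.12628924  0.31084703]
[[-4.00562203e-04 -9.54467278e-01 -2.98315360e-01  7.68073556e-02]
 [ 9.99999814e-01 -5.19518534e-04  3.19464987e-04 -6.35763095e-04]
 [-4.59899236e-04 -2.98315176e-01  9.54467309e-01 -1.28774624e-01]
 [ 0.00000000e+00  0.00000000e+00  0.00000000e+00  1.00000000e+00]]
```

View pics/w1.png

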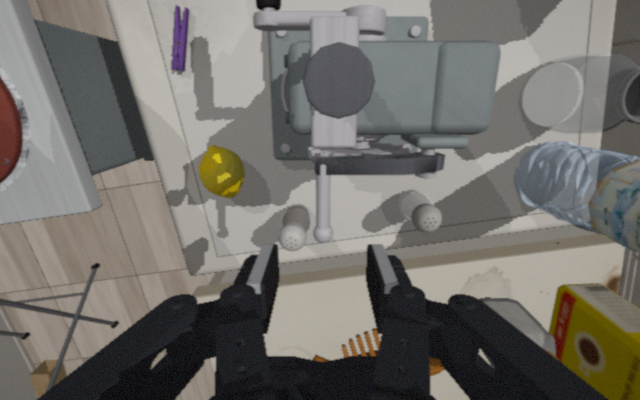

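The wrist view shows the bar running from (323,168) to its ball at (323,233), about midway between the fingers (263..378). I'll measure it.

Run:
```python
from h import *
W=np.load("w1c.npy")
for v in (175,185,195,205,215,225,233): 
    r=W[v,310:336]; k=r[:,2]>.19; print(v,k.sum(),r[k].mean(0).round(4),r[k].max(0).round(3)[2])
for p in((340,80),(315,75),(365,75)): print(p,W[p[1],p[0]].round(4))
```

```text
175 15 [ 0.4977 -0.1007  0.2255] 0.227
185 15 [ 0.4967 -0.1076  0.2257] 0.228
195 15 [ 0.4957 -0.1148  0.2254] 0.227
205 15 [ 0.4946 -0.122   0.2256] 0.227
215 13 [ 0.4936 -0.1292  0.2261] 0.228
225 13 [ 0.4924 -0.1367  0.2261] 0.228
233 21 [ 0.4916 -0.1422  0.2275] 0.229
(340, 80) [ 0.5109 -0.0459  0.3296]
(315, 75) [ 0.5032 -0.0432  0.3279]
(365, 75) [ 0.5193 -0.0455  0.3272]
```

servo_tool([
  [[45, 0.0005, 0.0015, -0.03, 0], [45, 0.0005, 0.0015, -0.03, 0], [45, 0, 0, -0.02, 0], [45, 0, 0, -0.008, 0], [45, 0, 0, 0, 0], [0, 0, 0, 0, 0], [0, 0, 0, 0, 0], [0, 0, 0, 0, 0]],
])

```text
time: 2.55
tool_pos: [0.4949, -0.1226, 0.2239]
tool_rot: [0.0, 0.756, 0.654, -0.0]
contact_force: [-5.0, -0.6, 2.2]
gripper_width: 0.089
grasp_force: 58.6
```

servo_tool([
  [[0, 0, 0, 0, 0], [0, 0, 0, 0, 0], [0, 0, 0, 0, 0], [0, 0, 0, 0, 0], [0, 0, 0, 0, 0], [0, 0, 0, 0, 0], [0, 0, 0, 0, 0], [0, 0, 0, 0, 0]],
])

```text
time: 3.35
tool_pos: [0.4949, -0.1226, 0.2237]
tool_rot: [0.0, 0.756, 0.654, -0.0]
contact_force: [-5.1, -0.6, 4.5]
gripper_width: 0.088
grasp_force: 58.7
```

servo_tool([
  [[0, 0.0009, -0.0001, 0.0038, 0], [0, 0.001, -0.0001, 0.0038, 0], [0, 0.0044, -0.0006, 0.0108, 0], [0, 0.0058, -0.0009, 0.0101, 0], [0, 0.0073, -0.0011, 0.0091, 0], [0, 0.0085, -0.0013, 0.0078, 0], [0, 0.0096, -0.0014, 0.0065, 0], [0, 0.0106, -0.0016, 0.005, 0]],
])

```text
time: 4.15
tool_pos: [0.5435, -0.1298, 0.2855]
tool_rot: [0.001, 0.756, 0.654, -0.0]
contact_force: [-10.9, -1.7, 20.1]
gripper_width: 0.088
grasp_force: 59.8
```

servo_tool([
  [[0, 0, 0, 0.003, 0], [0, 0.0055, -0.0008, 0.003, 0], [0, 0.0055, -0.0008, 0.0015, 0], [0, 0.0057, -0.0008, 0.001, 0], [0, 0.0057, -0.0008, 0.0005, 0], [0, 0, 0, 0, 0], [0, 0, 0, 0, 0], [0, 0, 0, 0, 0]],
])

```text
time: 4.95
tool_pos: [0.5663, -0.133, 0.2917]
tool_rot: [0.002, 0.756, 0.654, 0.001]
contact_force: [-3.9, -1.3, 7.9]
gripper_width: 0.08
grasp_force: 59.1
```

servo_tool([
  [[0, 0.0056, -0.0008, 0.0005, 0], [0, 0.0057, -0.0008, 0.0003, 0], [0, 0.0057, -0.0008, -0.0005, 0], [0, 0.0057, -0.0008, -0.001, 0], [0, 0.011, -0.0016, -0.0033, 0], [0, 0.0068, -0.001, -0.003, 0], [0, 0, 0, 0, 0], [0, 0, 0, 0, 0]],
])

```text
time: 5.75
tool_pos: [0.6078, -0.138, 0.2822]
tool_rot: [0.001, 0.756, 0.654, 0.002]
contact_force: [3.3, 1.0, 5.3]
gripper_width: 0.084
grasp_force: 60.9
```

servo_tool([
  [[45, 0, 0, 0, 0], [45, 0, 0, 0, 0], [45, 0, 0, 0, 0], [45, 0, 0, 0, 0], [45, 0, 0, 0.02, 0], [45, 0, 0, 0.03, 0], [45, 0, 0, 0.04, 0], [45, -0.03, 0.03, 0.02, 0]],
])

```text
time: 6.55
tool_pos: [0.5776, -0.1104, 0.3932]
tool_rot: [0.001, 0.757, 0.653, 0.0]
contact_force: [-0.1, -0.1, 0.1]
gripper_width: 0.447
grasp_force: 0.0
```

Run:
```python
from h import *
f=grab_frame("scene"); save(f,"s2.png",(280,140,430,290),4); print(manip.state()["tool_pos"])
P=cloud(f);np.save("s2c.npy",P)
```

```text
[ 0.57440935 -0.10535497  0.39846791]
```

View pics/s2.png

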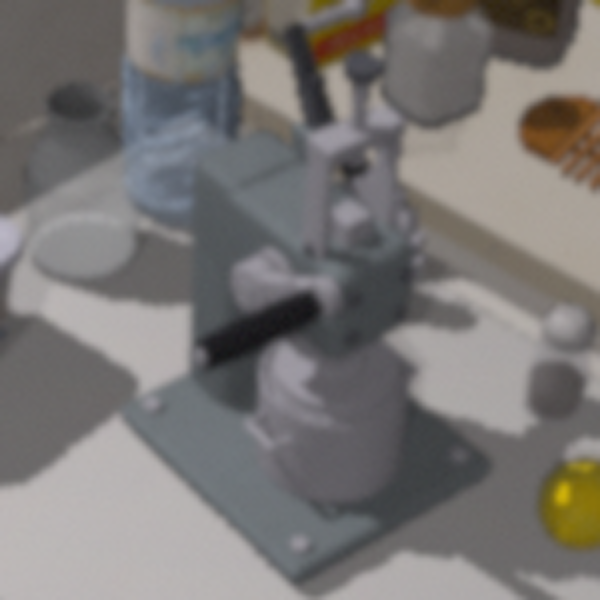

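The pawl is thrown back (dark arm at (310,80) in the crop). The crank handle is free, lying from (205,355) to (325,305), and is raised a little. I'll measure it.

Run:
```python
from h import *
P=np.load("s2c.npy")
for cu,cv in((215,350),(235,342),(265,328),(290,317),(310,305)): 
    u,v=280+cu/4,140+cv/4; b=P[int(v)-2:int(v)+3,int(u)-1:int(u)+2].reshape(-1,3); print(b[np.argmax(b[:,2])].round(4),np.median(b,0).round(4))
ex=np.array([.9893,-.146]);ey=np.array([.146,.9893]);sh=np.array([.511,-.046])+.026*ex;print(sh)
for d in(.4,.5,.6): print(d,sh-.07*np.cos(d)*ex+.102*ey,.17+.07*np.sin(d))
```

```text
[0.4899 0.0932 0.2144] [0.4883 0.0908 0.2119]
[0.4852 0.0791 0.2146] [0.4847 0.0783 0.2109]
[0.4835 0.0584 0.2149] [0.4815 0.0569 0.2091]
[0.4786 0.0373 0.2141] [0.4786 0.0404 0.2097]
[-0.0561  0.6819  0.924 ] [0.4774 0.0246 0.2104]
[ 0.5367218 -0.049796 ]
0.4 [0.48782941 0.06052584] 0.19725928396160555
0.5 [0.49084033 0.06008149] 0.20355978770229421
0.6 [0.49445848 0.05954753] 0.2095249731376525
```

servo_tool([
  [[55, -0.021, 0.043, 0, 0], [55, -0.021, 0.043, 0, 0], [55, -0.021, 0.043, 0, 0], [55, -0.021, 0.043, 0, 0], [55, 0, 0, -0.03, 0], [55, 0, 0, -0.045, 0], [55, 0, 0, -0.045, 0], [55, 0, 0, 0, 0]],
])

```text
time: 7.4
tool_pos: [0.4874, 0.0639, 0.2624]
tool_rot: [-0.005, 0.756, 0.654, -0.006]
contact_force: [-0.4, -0.6, -0.7]
gripper_width: 0.55
grasp_force: 0.0
```

Run:
```python
from h import *
s=manip.state(); f=grab_frame("wrist"); save(f,"w2.png",s=1); np.savez("w2.npz",**f); W=wcloud(f,s); np.save("w2c.npy",W)
print(s["tool_pos"],s["contact_force"])
g=f["pixels"].mean(2); m=(g<75)&(W[...,2]>.185)&(W[...,2]<.23)&(W[...,1]>.0)&(W[...,1]<.12)
S=W[m]; 
for a in np.arange(.015,.11,.015):
    k=(S[:,1]>a)&(S[:,1]<a+.015); 
    if k.sum()>5: print(a,k.sum(),S[k].mean(0).round(4),S[k][:,0].min().round(4),S[k][:,0].max().round(4),S[k][:,2].max().round(4))
```

```text
[0.48740826 0.06394224 0.2623881 ] [-0.41805355 -0.5753508  -0.67307363]
0.015 479 [0.485  0.0235 0.212 ] 0.4749 0.4953 0.2152
0.03 673 [0.4866 0.0377 0.2126] 0.4758 0.4974 0.2167
0.045 732 [0.4886 0.0526 0.2127] 0.4775 0.5003 0.2162
0.06 803 [0.491  0.0676 0.2126] 0.4797 0.5019 0.216
0.075 808 [0.4929 0.0825 0.2122] 0.482 0.503 0.2158
0.09 292 [0.4939 0.0928 0.211 ] 0.4855 0.503 0.2155
```

View pics/w2.png

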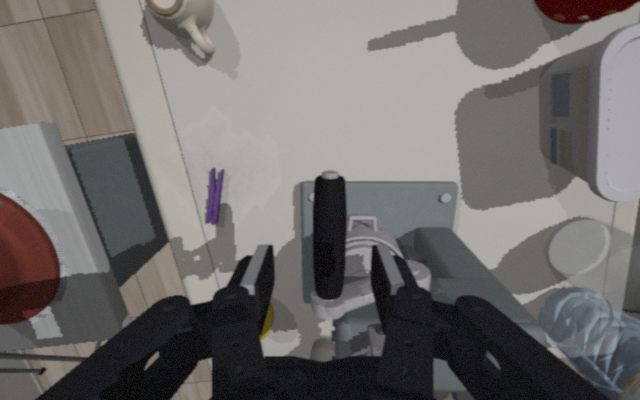

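The handle runs from (330,178) to (330,300), between the fingers (265..378). I'll descend and grip it.

servo_tool([
  [[55, 0.0015, 0.001, -0.02, 0], [55, 0.0015, 0.001, -0.02, 0], [55, 0, 0, -0.014, 0], [55, 0, 0, 0, 0], [55, 0, 0, 0, 0], [55, 0, 0, 0, 0], [55, 0, 0, 0, 0], [55, 0, 0, 0, 0]],
])

```text
time: 8.25
tool_pos: [0.4954, 0.0656, 0.2181]
tool_rot: [0.0, 0.756, 0.654, 0.001]
contact_force: [-0.2, -0.0, 0.2]
gripper_width: 0.549
grasp_force: 0.0
```

servo_tool([
  [[55, -0.005, 0, -0.006, 0], [55, 0, 0, -0.006, 0], [55, 0, 0, 0, 0], [0, 0, 0, 0, 0], [0, 0, 0, 0, 0], [0, 0, 0, 0, 0], [0, 0, 0, 0, 0], [0, 0, 0, 0, 0]],
])

```text
time: 9.05
tool_pos: [0.491, 0.0655, 0.2057]
tool_rot: [0.001, 0.756, 0.654, 0.001]
contact_force: [5.1, -1.3, -2.5]
gripper_width: 0.216
grasp_force: 58.6
```

servo_tool([
  [[0, 0, 0, 0, 0], [0, 0, 0, 0, 0], [0, 0, 0, 0, 0], [0, 0, 0, 0, 0], [0, 0, 0, 0, 0], [0, 0, 0, 0, 0], [0, 0, 0, 0, 0], [0, 0, 0, 0, 0]],
])

```text
time: 9.85
tool_pos: [0.491, 0.0655, 0.2056]
tool_rot: [0.001, 0.756, 0.654, 0.001]
contact_force: [5.5, -0.9, -2.2]
gripper_width: 0.213
grasp_force: 58.6
```

servo_tool([
  [[0, 0.0036, -0.0005, 0.0059, 0], [0, 0.0043, -0.0006, 0.0056, 0], [0, 0.0046, -0.0007, 0.0051, 0], [0, 0.0052, -0.0008, 0.0046, 0], [0, 0.0056, -0.0008, 0.0041, 0], [0, 0.0059, -0.0009, 0.0035, 0], [0, 0, 0, 0, 0], [0, 0, 0, 0, 0]],
])

```text
time: 10.65
tool_pos: [0.5202, 0.0612, 0.2341]
tool_rot: [0.001, 0.756, 0.654, 0.001]
contact_force: [6.3, 0.3, -11.8]
gripper_width: 0.214
grasp_force: 59.1
```

servo_tool([
  [[0, 0.0031, -0.0005, 0.0, 0], [0, 0.0032, -0.0005, 0.0, 0], [0, 0.0033, -0.0005, 0.0007, 0], [0, 0.0033, -0.0005, 0.0006, 0], [0, 0, 0, 0, 0], [0, 0, 0, 0, 0], [0, 0, 0, 0, 0], [0, 0, 0, 0, 0]],
])

```text
time: 11.45
tool_pos: [0.5332, 0.0594, 0.2386]
tool_rot: [0.001, 0.756, 0.654, 0.002]
contact_force: [-3.1, 0.8, 5.3]
gripper_width: 0.213
grasp_force: 60.8
```

servo_tool([
  [[0, 0.002, -0.0003, 0.001, 0], [0, 0.002, -0.0003, 0.0007, 0], [0, 0.002, -0.0003, 0.0005, 0], [0, 0.0022, -0.0003, 0.0004, 0], [0, 0, 0, 0, 0], [0, 0, 0, 0, 0], [0, 0, 0, 0, 0], [0, 0, 0, 0, 0]],
])

```text
time: 12.25
tool_pos: [0.5413, 0.0582, 0.2404]
tool_rot: [0.001, 0.756, 0.654, 0.001]
contact_force: [-3.3, 0.9, 5.5]
gripper_width: 0.216
grasp_force: 60.8
```

servo_tool([
  [[0, 0.002, -0.0003, 0.0007, 0], [0, 0.0021, -0.0003, 0.0005, 0], [0, 0.0021, -0.0003, 0.0003, 0], [0, 0.0021, -0.0003, 0.0002, 0], [0, 0, 0, 0, 0], [0, 0, 0, 0, 0], [0, 0, 0, 0, 0], [0, 0, 0, 0, 0]],
])

```text
time: 13.05
tool_pos: [0.5496, 0.057, 0.2412]
tool_rot: [0.001, 0.756, 0.654, 0.001]
contact_force: [-0.8, 1.8, 5.1]
gripper_width: 0.218
grasp_force: 60.8
```

servo_tool([
  [[0, 0.002, -0.0003, 0.0004, 0], [0, 0.0021, -0.0003, 0.0002, 0], [0, 0.0021, -0.0003, 0, 0], [0, 0.0021, -0.0003, 0, 0], [0, 0, 0, 0, 0], [0, 0, 0, 0, 0], [0, 0, 0, 0, 0], [0, 0, 0, 0, 0]],
])

```text
time: 13.85
tool_pos: [0.5577, 0.0558, 0.2409]
tool_rot: [0.001, 0.756, 0.654, 0.001]
contact_force: [0.4, 2.9, 4.2]
gripper_width: 0.215
grasp_force: 60.8
```

servo_tool([
  [[0, 0.002, -0.0003, 0.0001, 0], [0, 0.0021, -0.0003, -0.0001, 0], [0, 0.0021, -0.0003, -0.0003, 0], [0, 0.002, -0.0003, -0.0004, 0], [0, 0, 0, 0, 0], [0, 0, 0, 0, 0], [0, 0, 0, 0, 0], [0, 0, 0, 0, 0]],
])

```text
time: 14.65
tool_pos: [0.5655, 0.0546, 0.2397]
tool_rot: [0.0, 0.756, 0.654, 0.001]
contact_force: [1.5, 1.5, 3.5]
gripper_width: 0.211
grasp_force: 60.7
```

servo_tool([
  [[0, 0.002, -0.0003, -0.0004, 0], [0, 0.002, -0.0003, -0.0005, 0], [0, 0.002, -0.0003, -0.0005, 0], [0, 0.002, -0.0003, -0.0006, 0], [0, 0, 0, 0, 0], [0, 0, 0, 0, 0], [0, 0, 0, 0, 0], [0, 0, 0, 0, 0]],
])

```text
time: 15.45
tool_pos: [0.5732, 0.0535, 0.2376]
tool_rot: [0.0, 0.756, 0.654, 0.0]
contact_force: [-0.2, 2.8, 5.6]
gripper_width: 0.215
grasp_force: 60.8
```

servo_tool([
  [[0, 0.002, -0.0003, -0.0004, 0], [0, 0.002, -0.0003, -0.0007, 0], [0, 0.002, -0.0003, -0.0008, 0], [0, 0.0019, -0.0003, -0.0009, 0], [0, 0, 0, 0, 0], [0, 0, 0, 0, 0], [0, 0, 0, 0, 0], [0, 0, 0, 0, 0]],
])

```text
time: 16.25
tool_pos: [0.5812, 0.0523, 0.2345]
tool_rot: [0.0, 0.756, 0.654, 0.0]
contact_force: [3.2, 4.9, 1.7]
gripper_width: 0.215
grasp_force: 60.6
```

servo_tool([
  [[0, 0.0018, -0.0003, -0.0008, 0], [0, 0.0018, -0.0003, -0.001, 0], [0, 0.0018, -0.0003, -0.001, 0], [0, 0.0019, -0.0003, -0.0011, 0], [0, 0, 0, 0, 0], [0, 0, 0, 0, 0], [0, 0, 0, 0, 0], [0, 0, 0, 0, 0]],
])

```text
time: 17.05
tool_pos: [0.5884, 0.0512, 0.2304]
tool_rot: [-0.0, 0.756, 0.654, 0.0]
contact_force: [0.6, 5.8, 1.3]
gripper_width: 0.215
grasp_force: 60.6
```

servo_tool([
  [[0, 0.0017, 0, -0.0011, 0], [0, 0.0017, 0, -0.0012, 0], [0, 0.0017, 0, -0.0013, 0], [0, 0.0017, -0.0002, -0.0013, 0], [0, 0, 0, 0, 0], [0, 0, 0, 0, 0], [0, 0, 0, 0, 0], [0, 0, 0, 0, 0]],
])

```text
time: 17.85
tool_pos: [0.5951, 0.0503, 0.2255]
tool_rot: [0.0, 0.756, 0.654, -0.0]
contact_force: [3.1, -0.6, -0.5]
gripper_width: 0.218
grasp_force: 60.4
```

servo_tool([
  [[0, 0.0015, -0.0002, -0.0013, 0], [0, 0.0015, -0.0002, -0.0014, 0], [0, 0.0016, -0.0002, -0.0015, 0], [0, 0.0015, -0.0002, -0.0015, 0], [0, 0, 0, 0, 0], [0, 0, 0, 0, 0], [0, 0, 0, 0, 0], [0, 0, 0, 0, 0]],
])

```text
time: 18.65
tool_pos: [0.6013, 0.0495, 0.2198]
tool_rot: [0.0, 0.756, 0.654, -0.0]
contact_force: [-0.0, -5.0, -0.7]
gripper_width: 0.214
grasp_force: 60.3
```

servo_tool([
  [[0, 0.0013, -0.0004, -0.0015, 0], [0, 0.0013, -0.0004, -0.0016, 0], [0, 0.0014, -0.0003, -0.0016, 0], [0, 0.0014, -0.0003, -0.0017, 0], [0, 0, 0, 0, 0], [0, 0, 0, 0, 0], [0, 0, 0, 0, 0], [0, 0, 0, 0, 0]],
])

```text
time: 19.45
tool_pos: [0.6067, 0.0487, 0.2135]
tool_rot: [-0.0, 0.756, 0.654, 0.0]
contact_force: [0.1, -3.2, -0.9]
gripper_width: 0.212
grasp_force: 60.3
```

Run:
```python
from h import *
f=grab_frame("scene"); save(f,"s3.png",(290,100,420,250),4); print(manip.state()["contact_force"])
```

```text
[-0.1859354  -2.93135989 -1.76837212]
```

View pics/s3.png

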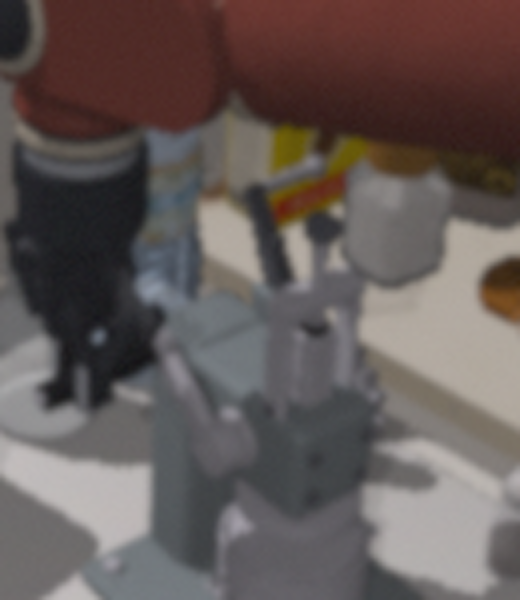

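The crank is being led back and the ram top is just under the rubber foot at (315,330). I'll go on in small steps.

servo_tool([
  [[0, 0.001, -0.0003, -0.0014, 0], [0, 0.001, -0.0003, -0.0014, 0], [0, 0.001, -0.0002, -0.0015, 0], [0, 0.001, -0.0002, -0.0015, 0], [0, 0, 0, 0, 0], [0, 0, 0, 0, 0], [0, 0, 0, 0, 0], [0, 0, 0, 0, 0]],
])

```text
time: 20.3
tool_pos: [0.6106, 0.048, 0.2077]
tool_rot: [-0.0, 0.756, 0.654, 0.0]
contact_force: [-1.1, 1.7, -0.7]
gripper_width: 0.216
grasp_force: 60.3
```

servo_tool([
  [[0, 0.0008, -0.0001, -0.0014, 0], [0, 0.0008, -0.0001, -0.0014, 0], [0, 0.0008, -0.0001, -0.0015, 0], [0, 0.0008, -0.0001, -0.0015, 0], [0, 0, 0, 0, 0], [0, 0, 0, 0, 0], [0, 0, 0, 0, 0], [0, 0, 0, 0, 0]],
])

```text
time: 21.1
tool_pos: [0.6133, 0.0476, 0.203]
tool_rot: [-0.001, 0.756, 0.654, -0.0]
contact_force: [-7.0, 2.1, 5.1]
gripper_width: 0.215
grasp_force: 60.8
```

The force along the circle rises to about 8 N, so this is the stop. I'll press a touch firmer and hold.

servo_tool([
  [[0, 0.0004, 0, -0.0009, 0], [0, 0.0004, 0, -0.0009, 0], [0, 0, 0, 0, 0], [0, 0, 0, 0, 0], [0, 0, 0, 0, 0], [0, 0, 0, 0, 0], [0, 0, 0, 0, 0], [0, 0, 0, 0, 0]],
])

```text
time: 21.9
tool_pos: [0.6139, 0.0475, 0.2017]
tool_rot: [-0.001, 0.756, 0.654, -0.001]
contact_force: [-8.8, 1.9, 6.6]
gripper_width: 0.212
grasp_force: 61.0
```

servo_tool([
  [[60, 0, 0, 0, 0], [60, 0, 0, 0, 0], [60, 0, 0, 0, 0], [60, 0, 0, 0, 0], [60, 0, 0, 0.02, 0], [60, 0, 0, 0.04, 0], [60, 0, 0, 0.045, 0], [60, 0, 0, 0.045, 0]],
])

```text
time: 22.7
tool_pos: [0.6144, 0.047, 0.3515]
tool_rot: [-0.0, 0.756, 0.654, -0.0]
contact_force: [0.9, -0.3, 0.5]
gripper_width: 0.601
grasp_force: 0.0
```

servo_tool([
  [[60, 0, 0, 0.035, 0], [60, 0, -0.04, 0, 0], [60, 0, -0.046, 0, 0], [60, 0, -0.046, 0, 0], [60, 0, -0.046, 0, 0], [60, 0, -0.01, -0.02, 0], [60, 0, 0, 0, 0], [60, 0, 0, 0, 0]],
])

```text
time: 23.5
tool_pos: [0.6145, -0.1406, 0.3647]
tool_rot: [-0.001, 0.756, 0.654, -0.0]
contact_force: [-0.9, -0.4, 0.0]
gripper_width: 0.602
grasp_force: 0.0
```

Run:
```python
from h import *
s=manip.state(); f=grab_frame("wrist"); save(f,"w3.png",s=1); W=wcloud(f,s); np.save("w3c.npy",W); np.savez("w3.npz",**f)
print(s["tool_pos"],s["contact_force"])
```

```text
[ 0.61446438 -0.14055607  0.36474185] [-0.86460733 -0.36561874  0.0043657 ]
```

View pics/w3.png

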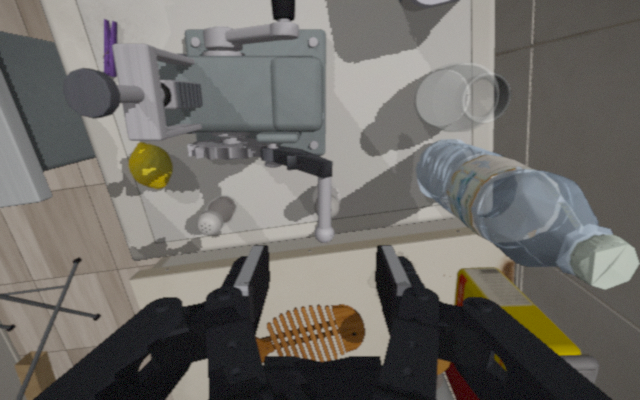

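The thrown-back bar runs from (323,175) to its ball at (324,232), with the fingers either side of it. The ram top is at the stop foot near (165,95).

Run:
```python
from h import *
W=np.load("w3c.npy")
for v in (180,190,200,210,220,232): 
    r=W[v,310:338]; k=(r[:,2]>.22); print(v,k.sum(),r[k].mean(0).round(4),r[k].max(0).round(3)[2])
```

```text
180 14 [ 0.6184 -0.1202  0.2722] 0.275
190 14 [ 0.6174 -0.1275  0.2724] 0.275
200 13 [ 0.6163 -0.135   0.2721] 0.274
210 14 [ 0.6152 -0.1426  0.2721] 0.274
220 13 [ 0.6138 -0.1502  0.2723] 0.274
232 20 [ 0.6128 -0.1591  0.2736] 0.276
```

servo_tool([
  [[55, 0.001, 0.0015, -0.035, 0], [55, 0, 0, -0.035, 0], [55, 0, 0, -0.014, 0], [55, 0, 0, -0.008, 0], [55, 0, 0, 0, 0], [55, 0, 0, 0, 0], [55, 0, 0, 0, 0], [55, 0, 0, 0, 0]],
])

```text
time: 24.35
tool_pos: [0.6163, -0.1396, 0.2752]
tool_rot: [0.001, 0.756, 0.654, 0.001]
contact_force: [-0.1, -0.0, 0.4]
gripper_width: 0.552
grasp_force: 0.0
```

servo_tool([
  [[55, -0.001, 0.0, -0.004, 0], [0, 0, 0, 0, 0], [0, 0, 0, 0, 0], [0, 0, 0, 0, 0], [0, 0, 0, 0, 0], [0, 0, 0, 0, 0], [0, 0, 0, 0, 0], [0, 0, 0, 0, 0]],
])

```text
time: 25.15
tool_pos: [0.6147, -0.1394, 0.2694]
tool_rot: [0.0, 0.756, 0.654, 0.0]
contact_force: [0.6, -0.9, 0.2]
gripper_width: 0.091
grasp_force: 58.5
```

servo_tool([
  [[0, 0, 0, 0, 0], [0, 0, 0, 0, 0], [0, 0, 0, 0, 0], [0, 0, 0, 0, 0], [0, 0, 0, 0, 0], [0, 0, 0, 0, 0], [0, 0, 0, 0, 0], [0, 0, 0, 0, 0]],
])

```text
time: 25.95
tool_pos: [0.6147, -0.1393, 0.2694]
tool_rot: [0.0, 0.756, 0.654, 0.0]
contact_force: [0.3, -1.0, 0.4]
gripper_width: 0.086
grasp_force: 58.5
```

servo_tool([
  [[0, -0.0098, 0.0014, 0.0058, 0], [0, -0.0107, 0.0016, 0.0044, 0], [0, -0.0113, 0.0017, 0.0027, 0], [0, -0.0116, 0.0017, 0.001, 0], [0, -0.0115, 0.0017, -0.0008, 0], [0, -0.0114, 0.0017, -0.0025, 0], [0, 0, 0, 0, 0], [0, 0, 0, 0, 0]],
])

```text
time: 26.75
tool_pos: [0.5479, -0.1297, 0.2829]
tool_rot: [0.002, 0.756, 0.654, 0.001]
contact_force: [0.3, 0.6, 8.5]
gripper_width: 0.089
grasp_force: 61.0
```

servo_tool([
  [[0, -0.0108, 0.0016, -0.0022, 0], [0, -0.01, 0.0015, -0.0057, 0], [0, -0.0091, 0.0013, -0.0072, 0], [0, -0.0079, 0.0012, -0.0085, 0], [0, -0.0066, 0.001, -0.0097, 0], [0, 0, 0, 0, 0], [0, 0, 0, 0, 0], [0, 0, 0, 0, 0]],
])

```text
time: 27.55
tool_pos: [0.5031, -0.123, 0.2452]
tool_rot: [-0.001, 0.756, 0.654, -0.001]
contact_force: [3.3, -2.5, -1.8]
gripper_width: 0.088
grasp_force: 62.5
```

servo_tool([
  [[0, -0.0016, 0.0002, -0.0035, 0], [0, -0.0014, 0.0002, -0.0035, 0], [0, -0.0005, 0.0001, -0.0015, 0], [0, 0, 0, 0, 0], [0, 0, 0, 0, 0], [0, 0, 0, 0, 0], [0, 0, 0, 0, 0], [0, 0, 0, 0, 0]],
])

```text
time: 28.35
tool_pos: [0.5003, -0.1226, 0.239]
tool_rot: [0.0, 0.756, 0.654, -0.0]
contact_force: [-1.8, -2.1, 5.5]
gripper_width: 0.09
grasp_force: 63.2
```

servo_tool([
  [[0, -0.0003, 0, -0.001, 0], [0, -0.0004, 0.0001, -0.001, 0], [0, 0, 0, 0, 0], [0, 0, 0, 0, 0], [0, 0, 0, 0, 0], [0, 0, 0, 0, 0], [0, 0, 0, 0, 0], [0, 0, 0, 0, 0]],
])

```text
time: 29.15
tool_pos: [0.4991, -0.1223, 0.2357]
tool_rot: [-0.001, 0.756, 0.654, -0.001]
contact_force: [-4.4, -1.8, 0.3]
gripper_width: 0.085
grasp_force: 63.8
```

servo_tool([
  [[0, -0.0003, 0, -0.001, 0], [0, -0.0003, 0.0001, -0.001, 0], [0, 0, 0, 0, 0], [0, 0, 0, 0, 0], [0, 0, 0, 0, 0], [0, 0, 0, 0, 0], [0, 0, 0, 0, 0], [0, 0, 0, 0, 0]],
])

```text
time: 29.95
tool_pos: [0.4985, -0.1222, 0.2343]
tool_rot: [-0.001, 0.756, 0.654, -0.001]
contact_force: [-5.6, -2.3, 2.2]
gripper_width: 0.087
grasp_force: 64.1
```

Run:
```python
from h import *
f=grab_frame("scene"); np.savez("s4.npz",**f); save(f,"s4.png",(290,110,420,260),4)
```

```text
(no output)
```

View pics/s4.png

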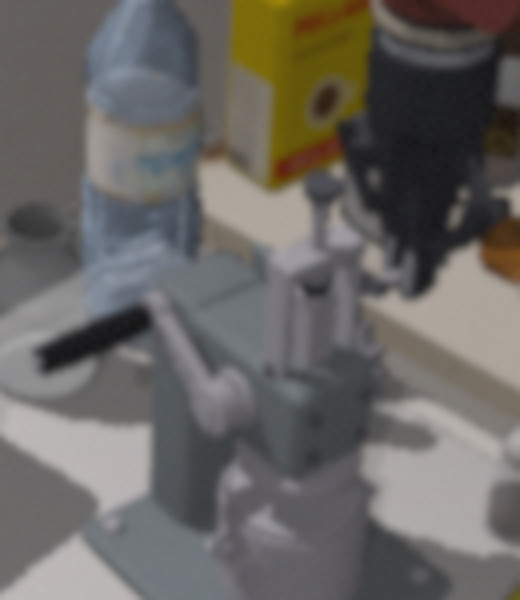

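The handle stays back (from (40,360) to (150,315)) and the ram top meets the foot at (315,288). I'll lower the pawl on.

servo_tool([
  [[0, -0.0002, 0, -0.001, 0], [0, -0.0002, 0, -0.001, 0], [0, 0, 0, 0, 0], [0, 0, 0, 0, 0], [0, 0, 0, 0, 0], [0, 0, 0, 0, 0], [0, 0, 0, 0, 0], [0, 0, 0, 0, 0]],
])

```text
time: 30.8
tool_pos: [0.498, -0.1222, 0.2326]
tool_rot: [-0.001, 0.756, 0.654, -0.001]
contact_force: [-6.5, -2.6, 3.3]
gripper_width: 0.089
grasp_force: 64.2
```

servo_tool([
  [[0, -0.0007, 0.0001, -0.001, 0], [0, -0.0007, 0.0001, -0.001, 0], [0, 0, 0, 0, 0], [0, 0, 0, 0, 0], [0, 0, 0, 0, 0], [0, 0, 0, 0, 0], [0, 0, 0, 0, 0], [0, 0, 0, 0, 0]],
])

```text
time: 31.6
tool_pos: [0.4974, -0.1221, 0.2311]
tool_rot: [0.0, 0.756, 0.654, 0.0]
contact_force: [-5.0, -1.8, 4.2]
gripper_width: 0.088
grasp_force: 64.2
```

servo_tool([
  [[0, -0.0003, 0, -0.001, 0], [0, -0.0003, 0, -0.001, 0], [0, -0.0003, 0, -0.001, 0], [0, 0, 0, 0, 0], [0, 0, 0, 0, 0], [0, 0, 0, 0, 0], [0, 0, 0, 0, 0], [0, 0, 0, 0, 0]],
])

```text
time: 32.4
tool_pos: [0.4967, -0.122, 0.2286]
tool_rot: [0.0, 0.756, 0.654, 0.0]
contact_force: [-5.4, -0.3, 5.7]
gripper_width: 0.087
grasp_force: 64.4
```

servo_tool([
  [[0, -0.0002, 0, -0.001, 0], [0, -0.0002, 0, -0.001, 0], [0, 0, 0, 0, 0], [0, 0, 0, 0, 0], [0, 0, 0, 0, 0], [0, 0, 0, 0, 0], [0, 0, 0, 0, 0], [0, 0, 0, 0, 0]],
])

```text
time: 33.2
tool_pos: [0.4964, -0.122, 0.2274]
tool_rot: [0.001, 0.756, 0.654, 0.0]
contact_force: [-6.9, -0.4, 8.4]
gripper_width: 0.085
grasp_force: 64.6
```

The force rises faster, so the pawl lies on the wheel. I'll ease off and open.

servo_tool([
  [[0, 0, 0, 0.001, 0], [0, 0, 0, 0, 0], [45, 0, 0, 0, 0], [45, 0, 0, 0, 0], [45, 0, 0, 0, 0], [45, 0, 0, 0, 0], [45, 0, 0, 0, 0], [45, 0, 0, 0, 0]],
])

```text
time: 34.0
tool_pos: [0.4961, -0.1219, 0.2261]
tool_rot: [-0.0, 0.756, 0.654, 0.0]
contact_force: [-1.0, -0.4, -0.0]
gripper_width: 0.451
grasp_force: 0.0
```

servo_tool([
  [[45, 0, 0, 0.02, 0], [45, 0, 0, 0.03, 0], [45, 0, 0, 0.04, 0], [45, 0, 0, 0.04, 0], [45, 0, -0.04, 0, 0], [45, 0, -0.04, 0, 0], [45, 0, 0, 0, 0], [45, 0, 0, 0, 0]],
])

```text
time: 34.8
tool_pos: [0.4959, -0.2024, 0.3558]
tool_rot: [-0.001, 0.757, 0.654, 0.0]
contact_force: [-0.3, -0.2, -0.5]
gripper_width: 0.451
grasp_force: 0.0
```

Run:
```python
from h import *
f=grab_frame("wrist"); s=manip.state(); W=wcloud(f,s); im=f["pixels"]
g=grab_frame("scene"); a=cv2.resize(im[0:260,140:540],(600,390)); b=cv2.resize(g["pixels"][110:260,290:420],(338,390)) 
cv2.imwrite("pics/f.png",cv2.resize(np.hstack([a,b])[:,:,::-1],(790,328)))
print(s["tool_pos"],s["contact_force"])
m=(W[...,2]>.2)&(W[...,2]<.25)&(W[...,1]<-.105)&(W[...,1]>-.16)&(W[...,0]<.53)&(W[...,0]>.46)
S=W[m]; print(m.sum(),np.median(S,0),np.percentile(S[:,2],95))
```

```text
[ 0.49595313 -0.201744    0.35583988] [ 0.06794859 -0.45510568  0.15382472]
898 [ 0.49548873 -0.1280902   0.23168665] 0.23435591716918655
```

View pics/f.png

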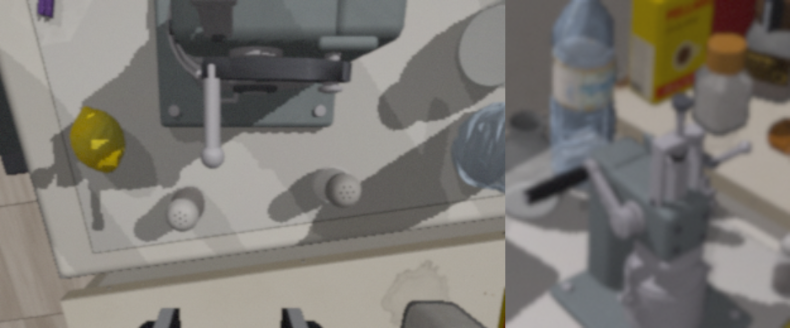

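The pawl bar lies about 6 mm above its first seat (pawl about 0.08 rad), the handle is still back, and the ram is at the stop. I'm handing in the job.

```bash
python3 -c "
from plant import manip
print(manip.job_done())"
```

```text
the job is handed in; nothing more can be done
None
```

I threw the pawl back, turned the crank until the ram came up on its stop at about 10 N at the handle, laid the pawl back on the wheel (about 0.08 rad) and handed the job in at about 35 s; the hand-in returned no verdict, and that the ram still touches its stop I judged from the images only.

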